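# Stop the gauge case rocking with a wedge

## Robot

A 7-joint arm with a two-finger parallel gripper is mounted at the origin on the work surface. World frame = base frame: x ahead of the robot, y to its left, z up, the work surface at z = 0. Lengths are in m, angles in rad, forces in N, time in s.
With the tool pointing down it reaches from about 0.425 to 1.025 m from the base axis. Payload 9.4 kg.
Tool frame: the origin (TCP) lies midway between the tips of the shut fingers; the grasp point (between the pads) lies manip.tcp_to_grasp behind it (manip.tcp_to_grasp is the distance from the TCP to the grasp point, in m); y points along the fingers, x is the direction in which the jaws open and shut, and the axes are right-handed (so a half turn about y gives the same grasp; the last joint's range is limited). The gripper opens to 85 mm and grips with 20 to 120 N. Pads are 22 mm wide; open, the fingers measure 114 mm over their backs; the gripper's body (76 mm by 85 mm) begins 54 mm behind the grasp point. The pads swing forward as they close: fully open they stand 13 mm farther back than shut.
Start: joints at [1.135, 0.599, -0.003, 1.599, 0.002, 0.943, -0.08], TCP at [0.255, -0.679, 0.231] pointing down, gripper open.
Joint ranges: [-2.57, 2.57], [-0.35, 1.97], [-1.29, 1.29], [0.11, 2.56], [-1.05, 4.19], [0.11, 1.86], [-2.63, 2.63]. Speed limits (rad/s): [2.22, 2.22, 3.01, 3.01, 3.14, 3.14, 3.14].

## Interface

Orientations are given as a 3x3 rotation matrix whose columns are the frame's x, y, z axes.
In Python, from plant import telemetry, capture, finish_job, manip gives the robot as it stands. The module is installed in compiled form; this text tells all that it offers.
- The arm moves only by the tool move_arm, never from a script. Its argument "series" is a list of rows, each an object with "travel": the shift along the tool's x, y, z in m, a list of three; "rot": the turn, a rotation vector about the tool's x, y, z in rad, a list of three. In form: [{"travel": [x, y, z], "rot": [rx, ry, rz]}, ...]. A call has 1 to 5 rows; each row shifts and turns the pose as measured when the row begins, along the tool's axes as they then stand; what a row does not reach is not made up. A row lasts 1/8 s, in which the tool goes at most 62.5 mm and 10.7 degrees, less where a joint would pass 70% of its speed; a pose out of reach is approached as far as the arm can. A call is refused whole if a number of a shift passes 0.0625 or a number of a turn 0.188, either way. A call with a gripper value outside its range is refused whole. "hand" is the finger opening in m, from 0 to 0.0854, set as the call begins (left out, the last holds). The fingers move at their own pace and stop on an object; the grip force is fixed at half the most. Time passes only in rows, so rows that do not move let the fingers close. It gives the time, the measured TCP pose, the force and the opening at its end, in the units of the state.
- telemetry.observe(): the state, without advancing time (a new reading comes with each control period).
- capture(name): name is "scene" or "top" or "wrist"; returns a dict with "frame" (480x640x3 uint8, red, green, blue), "z_map" (480x640 float32, m along the optical axis (not along the pixel's ray), 0 where there is no reading), "fx", "fy", "cx", "cy" (pixels), "rvec" (rotation vector, rad) and "tvec" (3), from world to camera coordinates, as OpenCV has them. Camera axes: x right, y down, z forward; pixel columns grow to the right and rows downward; lengths in m; the calibration is good to about 2 mm. A picture is of the moment at which its call begins.
- finish_job(): hands the job in, once; it reports no verdict.
The state is a dict: "time": time; "q": joint angles; "joint_velocities": joint speeds; "tau": joint torques, N m; "tool_pos": TCP position; "eef_rot": TCP orientation; "contact_force": force on the tool from outside, world axes, zero at the start; "ft_torque": the same for the moment, N m; "width": finger opening in m.
Only numpy, scipy, OpenCV 4.12 (cv2) and the standard library are available. Lean on these libraries where they do the work, as an engineer would, in place of code of your own. Each camera call takes 0.05 s, during which the arm holds its last target.

## Task

The grey gauge case on the bench rocks because one corner foot hangs clear of the bench. Push the wooden wedge along the bench, thin end first, under that foot until it is snug and the case no longer rocks but still stands level; then press firmly down on the case's top over that corner to check that it stands firm, and come away. Do not lift the wedge or the case, do not shove the case away, and leave the other things where they are.

Things in the scene. Friction and masses are not known exactly. Their poses are not given: they have to be found in the camera images.
- case: Grey metal gauge case, loose, 1.0 to 1.6 kg, 200 (x) x 150 (y) mm, underside 22 and flat top 68 mm above the bench; low carrying bar (14 mm high) across mid-top along y. Origin: footprint centre at bench level, z up. Full rubber feet at (80,60), (-80,60), (-80,-60) mm; short foot at (80,-60). Latches on its -x face. Rests on the full feet; rocks if pressed over the short one with about 3 N.
- foot_tip (a point): Lowest point of the round rubber end (18 mm diameter) of the short foot, at (80, -60) mm of the case's origin: the corner the wedge lies beside. It hangs 6 to 11 mm above the bench while the case stands level; how much differs each time. The foot holds its length under load.
- press_spot (a point): Point on the flat top of the case straight above the short foot, 20 mm from the case's x edge and 15 mm from its y edge, 68 mm above the bench when level.
- wedge: Loose plain beech wedge, 100 (x) x 40 (y) mm, 70 g, flat on the bench outside the case's -y side, thin end towards the short foot. Origin: centre of the underside; +x to the thin end. 2.5 mm thick at x = +50 mm, rising evenly to 18.5 mm at the upright back (x = -50); mass centre 13 mm behind the origin. It slides with about 1 N; when it bears on the foot the push rises to several newtons.
- wedge_face (a point): Middle of the wedge's sloping top face, 10.5 mm above the bench; its z axis stands square to the slope and its x axis runs down the slope to the thin end.
- hammer: Fitter's hammer lying flat, 260 mm long, wooden handle, 25 mm high; bystander.
- tape_roll: Roll of tape standing flat, 70 mm diameter, 48 mm high; bystander.
- punch_box: Red box of letter punches, 50 x 120 x 70 mm; bystander.
- plate: Dark steel workpiece plate, 110 x 70 x 12 mm, lying flat; bystander.
Not all that is in view belongs to the job. Several things have the shape of the wedge; the one meant has the colours described above.

How it is judged:
By the outcome, as a careful person would: the job done as asked, in the order asked, and still so for the second after the job is handed in, with the robot touching nothing.
It also fails if it takes over 58 s, if anything falls off the work surface, if the arm or the gripper's body presses on something with over 40 N, if the wrist force passes 120 N, or if a joint passes its speed limit or range.

## Working session

There is one attempt and no reset: what is moved stays moved. The work goes in short steps, Python scripts to look and compute and a tool call to move; the robot and the scene stay as the last step left them, time stands still between calls to the robot, and variables do not carry over. Pictures are saved under pics/ and viewed, and the job is handed in when it is done.

Besides the shell and the picture viewer there is one more tool, called after ">>>" by a JSON object that holds its "name" and its "arguments". move_arm: Moves the arm, as the interface text tells. Its arguments: {"type":"object","properties":{"series":{"type":"array","items":{"type":"object","properties":{"travel":{"type":"array","items":{"type":"number"}},"rot":{"type":"array","items":{"type":"number"}}}}},"hand":{"type":"number"}},"required":["series"]}

```bash
mkdir -p pics; cat > h.py <<'E'
import numpy as np, cv2
from plant import telemetry, capture, finish_job, manip
def save(c,n): cv2.imwrite('pics/'+n,cv2.cvtColor(c['frame'],cv2.COLOR_RGB2BGR))
def world(c,u,v,z=None):
    R=cv2.Rodrigues(np.array(c['rvec'],float))[0];t=np.array(c['tvec'],float).ravel()
    d=R.T@np.array([(u-c['cx'])/c['fx'],(v-c['cy'])/c['fy'],1.]);o=-R.T@t
    if z is None: return o+d*c['z_map'][int(v),int(u)]
    return o+d*(z-o[2])/d[2]
def cloud(c):
    R=cv2.Rodrigues(np.array(c['rvec'],float))[0];t=np.array(c['tvec'],float).ravel()
    v,u=np.mgrid[:480,:640];d=np.stack([(u-c['cx'])/c['fx'],(v-c['cy'])/c['fy'],np.ones_like(u)],-1)*c['z_map'][...,None]
    return (d-t)@R
E
python3 - <<'E'
from h import *
import pickle
for n in ['scene','top','wrist']:
    c=capture(n); save(c,n+'0.png'); pickle.dump(c,open(n+'0.pkl','wb'))
s=telemetry.observe(); print(s); print(manip.tcp_to_grasp)
E
```

```text
{'time': 0.15, 'q': array([ 1.13533635,  0.59995353, -0.00250914,  1.59993781,  0.00178206,
        0.94289365, -0.07984546]), 'joint_velocities': array([-0.00110836, -0.00227213,  0.00034384, -0.00353424,  0.00104802,
       -0.00160085,  0.00058245]), 'tau': array([ 4.01220619e-03, -7.77001047e+01,  1.56738315e+00, -2.58239311e+01,
        1.24844100e-02,  6.75280957e-03,  1.98191906e-06]), 'tool_pos': array([ 0.25441285, -0.67852382,  0.23061   ]), 'eef_rot': array([[ 3.51088826e-01, -5.27340152e-04,  9.36342009e-01],
       [-9.36341408e-01,  1.06720356e-03,  3.51089202e-01],
       [-1.18441095e-03, -9.99999291e-01, -1.19087176e-04]]), 'contact_force': array([-0.09734296, -0.32072763, -0.000622  ]), 'ft_torque': array([ 0.01187477, -0.02124745,  0.07813169]), 'width': 0.08545403549252978}
0.0187
```

View pics/scene0.png

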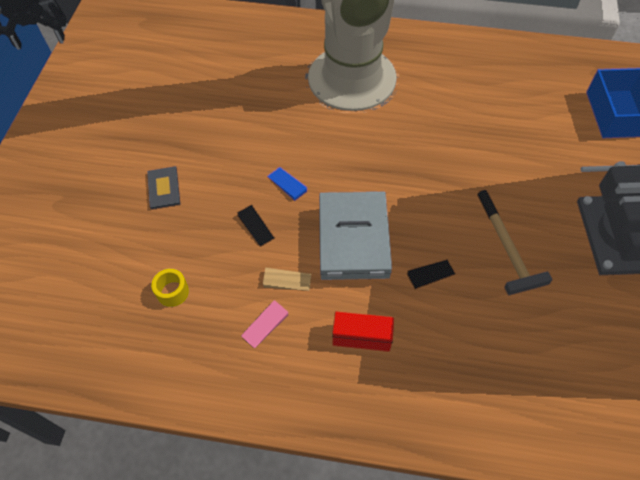

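View pics/top0.png

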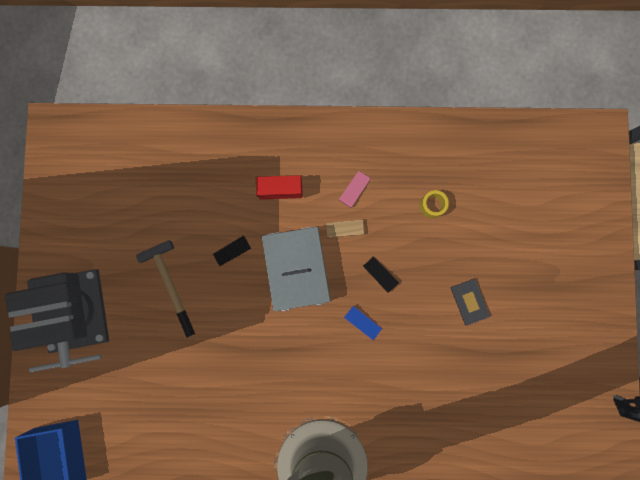

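View pics/wrist0.png

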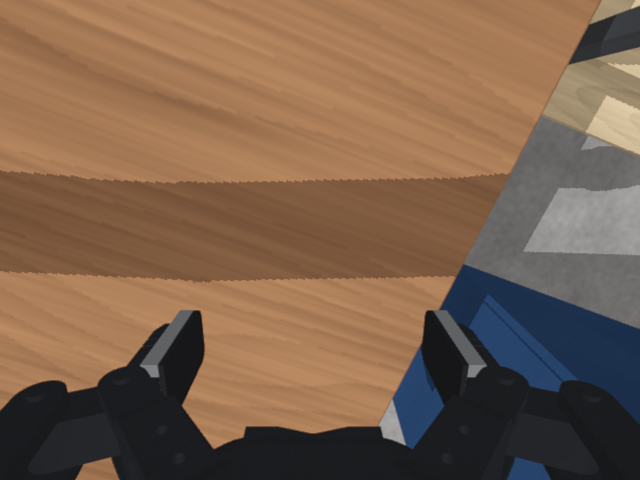

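```bash
python3 - <<'E'
from h import *
import pickle
for n,(x,y,w,h) in {'top':(245,170,160,160),'scene':(230,180,180,150)}.items():
    c=pickle.load(open(n+'0.pkl','rb'))
    f=cv2.resize(c['frame'][y:y+h,x:x+w],None,fx=4,fy=4 if h*4<=600 else 3.75,interpolation=cv2.INTER_CUBIC)
    cv2.imwrite(f'pics/{n}crop.png',f[...,::-1])
    P=cloud(c); hsv=cv2.cvtColor(c['frame'],cv2.COLOR_RGB2HSV)
    print(n,world(c,*((347,228) if n=='top' else (287,279))), hsv[228,347] if n=='top' else hsv[279,287], -cv2.Rodrigues(np.array(c['rvec']))[0].T@np.array(c['tvec']).ravel())
    # case top: heights 0.06..0.075
    m=((P[...,2]>0.060)&(P[...,2]<0.076)&(c['z_map']>0)).astype(np.uint8)
    k,l,st,ce=cv2.connectedComponentsWithStats(m)
    for i in range(1,k):
        if st[i,4]>800:
            cs=cv2.findContours((l==i).astype(np.uint8),cv2.RETR_EXTERNAL,cv2.CHAIN_APPROX_NONE)[0][0][:,0]
            w=np.array([world(c,a,b,0.068)[:2] for a,b in cs])
            r=cv2.minAreaRect((w*1000).astype(np.float32)); print(st[i],ce[i],r,cv2.boxPoints(r).round(1).tolist(), np.median(P[l==i][:,2]))
E
```

```text
top [ 0.63517074 -0.06231064  0.00692289] [ 17 104 172] [4.81398321e-01 2.73630480e-05 1.29541177e+00]
[256 175  46  21 856] [277.97663551 184.95327103] ((739.845458984375, 123.19043731689453), (52.07743835449219, 119.03494262695312), 2.741055965423584) [[711.0, 181.39999389648438], [716.7000122070312, 62.5], [768.7000122070312, 65.0], [763.0, 183.89999389648438]] 0.06976775514663391
[ 262  227   68   84 4318] [295.37031033 268.51366373] ((520.054443359375, 74.26737976074219), (203.00462341308594, 149.4584197998047), 10.181244850158691) [[406.8999938964844, 129.89999389648438], [433.3999938964844, -17.200000762939453], [633.2000122070312, 18.700000762939453], [606.7000122070312, 165.8000030517578]] 0.067397920630976
scene [ 0.63496125 -0.05495749  0.0101701 ] [ 17 118 197] [1.19886983 0.13078031 1.16973355]
[ 319  192   73   82 5316] [353.61662904 232.24680211] ((524.4136962890625, 74.43667602539062), (206.04217529296875, 149.51063537597656), 10.345759391784668) [[409.6000061035156, 129.5], [436.5, -17.600000381469727], [639.2000122070312, 19.399999618530273], [612.2999877929688, 166.5]] 0.06749589899242756
[ 332  311   62   32 1482] [363.04183536 326.23481781] ((742.53076171875, 123.41921997070312), (54.017879486083984, 119.7242202758789), 2.7428791522979736) [[712.7000122070312, 181.89999389648438], [718.4000244140625, 62.29999923706055], [772.4000244140625, 64.9000015258789], [766.5999755859375, 184.5]] 0.069768336323673
```

View pics/topcrop.png

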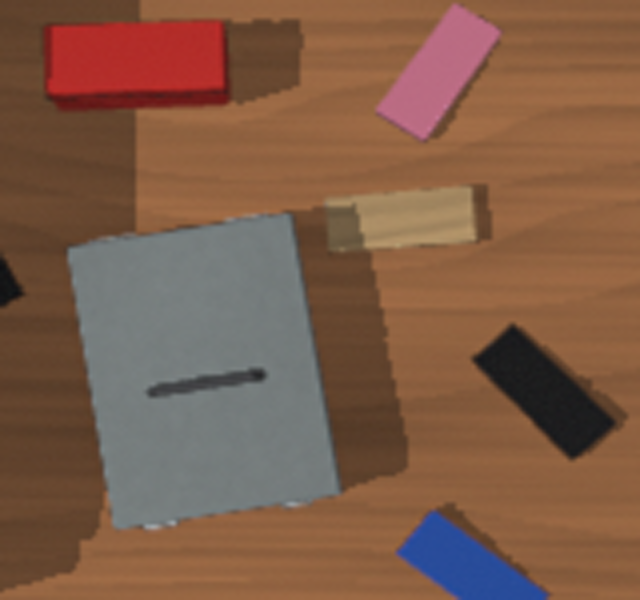

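View pics/scenecrop.png

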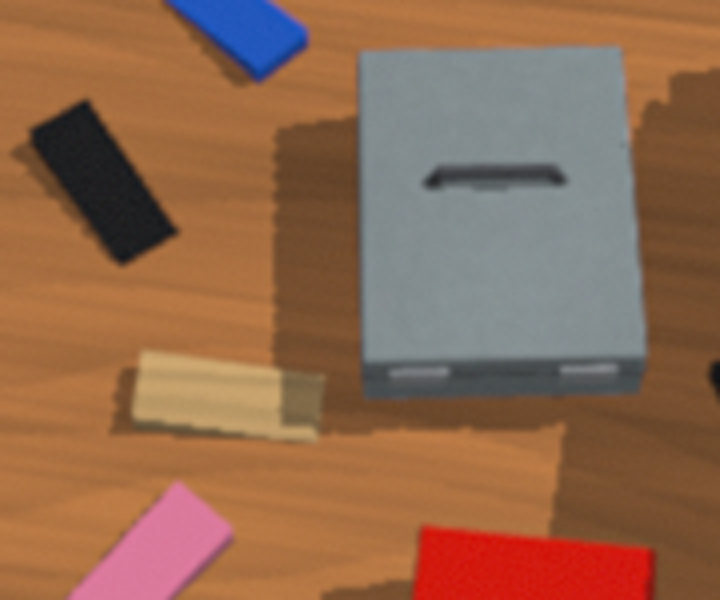

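```bash
cat > wedge.py <<'E'
from h import *
def wedge(c,roi_c=(0.63,-0.05),r=0.13):
    P=cloud(c); hsv=cv2.cvtColor(c['frame'],cv2.COLOR_RGB2HSV).astype(int)
    near=(np.hypot(P[...,0]-roi_c[0],P[...,1]-roi_c[1])<r)
    m=near&(hsv[...,0]>=15)&(hsv[...,0]<=25)&(hsv[...,1]<135)&(hsv[...,1]>60)&(P[...,2]<0.03)
    m=cv2.morphologyEx(m.astype(np.uint8),cv2.MORPH_OPEN,np.ones((3,3)))
    k,l,st,ce=cv2.connectedComponentsWithStats(m)
    i=1+st[1:,4].argmax(); m=l==i
    return m,P
E
python3 - <<'E'
from wedge import *
import pickle
for n in ['top','scene']:
    c=pickle.load(open(n+'0.pkl','rb')); m,P=wedge(c)
    p=P[m]; A=np.c_[p[:,:2],np.ones(len(p))]; co,*_=np.linalg.lstsq(A,p[:,2],rcond=None)
    r=cv2.minAreaRect((p[:,:2]*1000).astype(np.float32))
    print(n,m.sum(),r,cv2.boxPoints(r).round(1).tolist(),'grad',co,p[:,2].min(),p[:,2].max())
E
```

```text
top 549 ((635.9286499023438, -56.72727966308594), (42.64323806762695, 101.38665008544922), 4.1144208908081055) [[611.0, -7.699999809265137], [618.2999877929688, -108.80000305175781], [660.7999877929688, -105.80000305175781], [653.5999755859375, -4.599999904632568]] grad [ 0.02358055 -0.13480629 -0.01254624] -0.0076817888670125825 0.02297772684017196
scene 864 ((632.9771118164062, -57.209449768066406), (51.688209533691406, 104.89598083496094), 2.5161428451538086) [[604.9000244140625, -5.900000095367432], [609.5, -110.69999694824219], [661.0999755859375, -108.5], [656.5, -3.700000047683716]] grad [ 0.01498548 -0.14381741 -0.00781205] -0.0037583377082131752 0.02385957828733283
```

The candidates are the beech piece at top (347,228), pink (355,189), blue (363,322), black (381,274) and black (232,250). The beech one matches the description. In the close crop it is beech-coloured, and the depth shows its thin end towards +y, facing the case's short-foot corner.

```bash
cat > plan.py <<'E'
import sys
from h import *
from scipy.spatial.transform import Rotation as Ro
def yaw(R): return np.degrees(np.arctan2(R[1,0],R[0,0]))
def go(p,yd,step=0.06,n=5):
    s=telemetry.observe(); x=np.array(s['tool_pos']);R=np.array(s['eef_rot']); a=np.radians(yd)
    Rt=np.array([[np.cos(a),-0*1.,-np.sin(a)],[np.sin(a),0,np.cos(a)],[0,-1,0]])
    print('t',s['time'],'pos',x.round(4),'yaw',yaw(R).round(2),'F',np.array(s['contact_force']).round(2),'w',round(s['width'],4))
    for i in range(n):
        d=np.array(p)-x; L=np.linalg.norm(d); d=d*min(1,step/max(L,1e-9))
        rv=Ro.from_matrix(R.T@Rt).as_rotvec(); A=np.linalg.norm(rv); rv=rv*min(1,0.18/max(A,1e-9))
        print({'travel':(R.T@d).round(4).tolist(),'rot':rv.round(3).tolist()})
        x=x+d; R=R@Ro.from_rotvec(rv).as_matrix()
if __name__=='__main__':
    a=list(map(float,sys.argv[1:])); go(a[:3],a[3],a[4] if len(a)>4 else .06)
E
python3 plan.py 0.64 -0.15 0.2 14
```

```text
t 0.15 pos [ 0.2544 -0.6785  0.2306] yaw -69.45 F [-0.1  -0.32 -0.  ] w 0.0855
{'travel': [-0.0329, 0.0028, 0.0501], 'rot': [-0.0, -0.18, -0.0]}
{'travel': [-0.0234, 0.0028, 0.0552], 'rot': [-0.0, -0.18, -0.0]}
{'travel': [-0.0132, 0.0028, 0.0585], 'rot': [-0.0, -0.18, -0.0]}
{'travel': [-0.0025, 0.0028, 0.0599], 'rot': [-0.0, -0.18, -0.0]}
{'travel': [0.0083, 0.0028, 0.0594], 'rot': [-0.0, -0.18, -0.0]}
```

>>> {"name": "move_arm", "arguments": {"series": [{"travel":[-0.033,0.003,0.05],"rot":[0,-0.18,0]},{"travel":[-0.023,0.003,0.055],"rot":[0,-0.18,0]},{"travel":[-0.013,0.003,0.058],"rot":[0,-0.18,0]},{"travel":[-0.0025,0.003,0.06],"rot":[0,-0.18,0]},{"travel":[0.008,0.003,0.059],"rot":[0,-0.18,0]}], "hand": 0.02}}

```text
time: 0.78
tool_pos: [0.4288, -0.4339, 0.2133]
eef_rot: [[0.957, -0.003, 0.29], [-0.29, -0.001, 0.957], [-0.003, -1.0, -0.002]]
contact_force: [0.8, -0.7, -1.1]
width: 0.0201
```

```bash
python3 plan.py 0.64 -0.15 0.2 14
```

```text
t 0.775 pos [ 0.4288 -0.4339  0.2133] yaw -16.83 F [ 0.83 -0.7  -1.05] w 0.0201
{'travel': [0.0203, 0.0021, 0.0564], 'rot': [0.0, -0.18, -0.001]}
{'travel': [0.0301, 0.0022, 0.0519], 'rot': [0.0, -0.18, -0.001]}
{'travel': [0.0389, 0.0022, 0.0456], 'rot': [0.0, -0.178, -0.001]}
{'travel': [0.0464, 0.0023, 0.038], 'rot': [0.0, -0.0, 0.0]}
{'travel': [0.0464, 0.0023, 0.038], 'rot': [0.0, -0.0, 0.0]}
```

>>> {"name": "move_arm", "arguments": {"series": [{"travel":[0.02,0.002,0.056],"rot":[0,-0.18,0]},{"travel":[0.03,0.002,0.052],"rot":[0,-0.18,0]},{"travel":[0.039,0.002,0.045],"rot":[0,-0.18,0]},{"travel":[0.046,0.002,0.038],"rot":[0,0,0]},{"travel":[0.046,0.002,0.038],"rot":[0,0,0]}]}}

```text
time: 1.4
tool_pos: [0.6079, -0.1847, 0.2019]
eef_rot: [[0.965, -0.003, -0.262], [0.262, -0.001, 0.965], [-0.003, -1.0, -0.0]]
contact_force: [0.4, -0.2, 0.1]
width: 0.0198
```

```bash
python3 plan.py 0.64 -0.15 0.2 14; python3 - <<'E'
from wedge import *
import pickle
c=capture('wrist'); save(c,'wrist1.png'); pickle.dump(c,open('wrist1.pkl','wb'))
print(-cv2.Rodrigues(np.array(c['rvec']))[0].T@np.array(c['tvec']).ravel())
E
```

```text
t 1.4 pos [ 0.6079 -0.1847  0.2019] yaw 15.21 F [ 0.43 -0.25  0.08] w 0.0198
{'travel': [0.0401, 0.0017, 0.0251], 'rot': [0.0, 0.021, -0.003]}
{'travel': [0.0, 0.0, 0.0], 'rot': [-0.0, -0.0, 0.0]}
{'travel': [0.0, 0.0, 0.0], 'rot': [0.0, -0.0, -0.0]}
{'travel': [0.0, 0.0, 0.0], 'rot': [0.0, -0.0, 0.0]}
{'travel': [0.0, 0.0, 0.0], 'rot': [0.0, -0.0, 0.0]}
[ 0.58919976 -0.11269179  0.34331417]
```

View pics/wrist1.png

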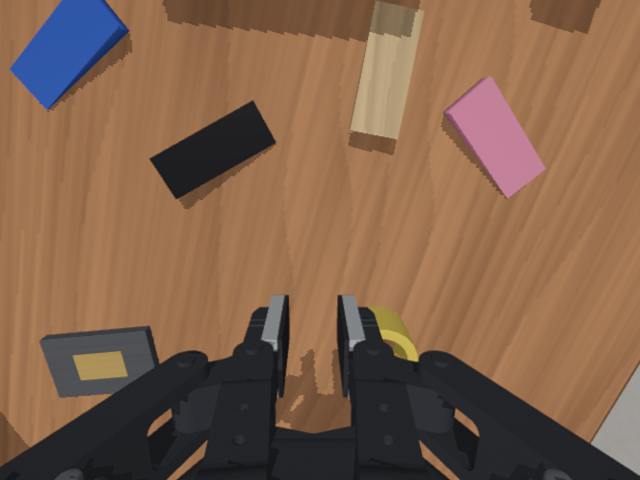

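>>> {"name": "move_arm", "arguments": {"series": [{"travel":[0.03,0.002,0.025],"rot":[0,0.01,0]},{"travel":[0,0,0.03],"rot":[0,0,0]},{"travel":[0,0,0],"rot":[0,0,0]}]}}

```text
time: 1.82
tool_pos: [0.6284, -0.1087, 0.1993]
eef_rot: [[0.964, 0.0, -0.266], [0.266, 0.006, 0.964], [0.002, -1.0, 0.006]]
contact_force: [0.2, -0.6, 1.2]
width: 0.0198
```

```bash
cat > look.py <<'E'
import sys,pickle
from wedge import *
c=capture('wrist'); save(c,sys.argv[1]+'.png'); pickle.dump(c,open(sys.argv[1]+'.pkl','wb'))
s=telemetry.observe(); print(s['time'],s['tool_pos'])
E
python3 look.py wrist2; python3 - <<'E'
from wedge import *
import pickle
c=pickle.load(open('top0.pkl','rb'));print('tape',world(c,435,203,0.048))
c=pickle.load(open('wrist2.pkl','rb'));P=cloud(c);print(P[100,100],P[300,100])
E
```

```text
1.875 [ 0.62882208 -0.1103455   0.19929894]
tape [ 0.70040836 -0.29485329  0.048     ]
[ 0.4282904  -0.06221705 -0.00134241] [ 0.44837021 -0.25035634 -0.00158771]
```

View pics/wrist2.png

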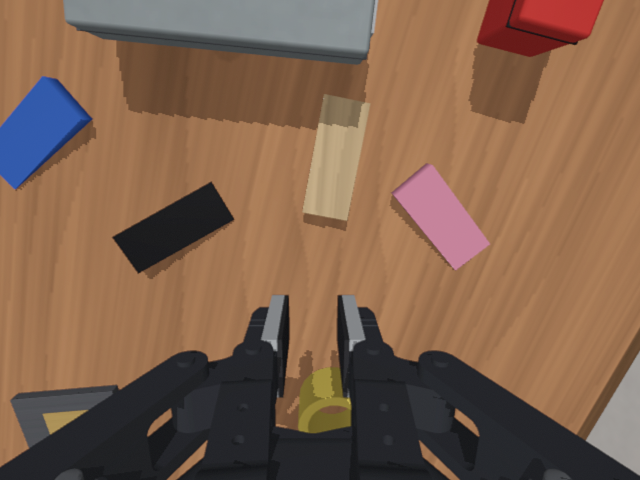

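```bash
cat > crn.py <<'E'
import sys,pickle
from wedge import *
c=pickle.load(open(sys.argv[1]+'.pkl','rb'))
m,P=wedge(c)
cs=max(cv2.findContours(m.astype(np.uint8),cv2.RETR_EXTERNAL,cv2.CHAIN_APPROX_NONE)[0],key=cv2.contourArea)
b=cv2.boxPoints(cv2.minAreaRect(cs)); q=cv2.approxPolyDP(cs,0.04*cv2.arcLength(cs,True),True)[:,0]
print(q.tolist())
p=P[m]; A=np.c_[p[:,:2],np.ones(len(p))]; co,*_=np.linalg.lstsq(A,p[:,2],rcond=None);print('grad',co)
h=[]
for u,v in q:
    # intersect ray with wedge: iterate thin/back by image
    z=0.0025 if v<q[:,1].mean() else 0.0185
    w=world(c,float(u),float(v),z); print((u,v),z,w.round(4)); h.append(w)
E
python3 crn.py wrist2; python3 - <<'E'
from wedge import *
import pickle
c=pickle.load(open('wrist2.pkl','rb'));print(world(c,372,51,.068),world(c,68,27,.068))
f=cv2.resize(c['frame'][0:240,250:450],None,fx=2.5,fy=2.5);cv2.imwrite('pics/w2c.png',f[...,::-1])
E
```

```text
[[324, 94], [303, 212], [346, 220], [369, 103]]
grad [-0.01276156 -0.14908655  0.00890633]
(np.int32(324), np.int32(94)) 0.0025 [ 0.6111 -0.0071  0.0025]
(np.int32(303), np.int32(212)) 0.0185 [ 0.6197 -0.106   0.0185]
(np.int32(346), np.int32(220)) 0.0185 [ 0.658  -0.1029  0.0185]
(np.int32(369), np.int32(103)) 0.0025 [ 0.6497 -0.0038  0.0025]
[0.63384404 0.02072932 0.068     ] [ 0.44018648 -0.01826345  0.068     ]
```

View pics/w2c.png

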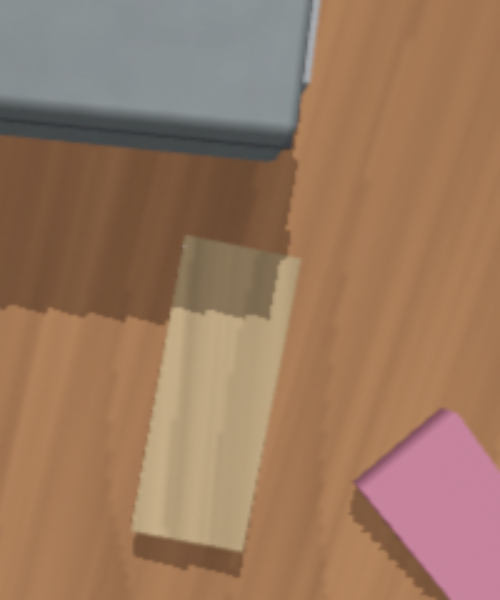

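```bash
python3 - <<'E'
from wedge import *
import pickle
c=pickle.load(open('wrist2.pkl','rb'))
for p in [(392,192),(455,268),(430,165)]: print(world(c,*p,.018))
E
python3 plan.py 0.6577 -0.139 0.06 15.3
```

```text
[ 0.68916743 -0.06872893  0.018     ]
[ 0.76762255 -0.11963062  0.018     ]
[ 0.71271451 -0.03848413  0.018     ]
t 1.875 pos [ 0.6288 -0.1103  0.1993] yaw 15.34 F [-0.15 -1.36  0.53] w 0.0201
{'travel': [0.0083, 0.0575, -0.0149], 'rot': [-0.005, 0.001, 0.002]}
{'travel': [0.0084, 0.0576, -0.0146], 'rot': [0.0, -0.0, -0.0]}
{'travel': [0.0035, 0.0241, -0.0061], 'rot': [-0.0, 0.0, -0.0]}
{'travel': [0.0, 0.0, 0.0], 'rot': [0.0, 0.0, 0.0]}
{'travel': [0.0, 0.0, 0.0], 'rot': [0.0, 0.0, 0.0]}
```

>>> {"name": "move_arm", "arguments": {"series": [{"travel":[0.02,0.02,-0.035],"rot":[-0.005,0,0]},{"travel":[0,0.05,0],"rot":[0,0,0]},{"travel":[0,0.05,0],"rot":[0,0,0]},{"travel":[0,0.025,0],"rot":[0,0,0]},{"travel":[0,0.01,0],"rot":[0,0,0]}]}}

```text
time: 2.5
tool_pos: [0.6597, -0.1502, 0.0411]
eef_rot: [[0.967, 0.006, -0.256], [0.256, -0.005, 0.967], [0.004, -1.0, -0.007]]
contact_force: [0.0, -1.1, 0.7]
width: 0.0201
```

```bash
python3 plan.py 0.6577 -0.139 0.007 15.3
```

```text
t 2.5 pos [ 0.6597 -0.1502  0.0411] yaw 14.83 F [ 0.01 -1.14  0.69] w 0.0201
{'travel': [0.0007, 0.034, 0.0116], 'rot': [0.007, -0.008, 0.004]}
{'travel': [-0.0, -0.0, 0.0], 'rot': [-0.0, 0.0, -0.0]}
{'travel': [0.0, 0.0, 0.0], 'rot': [-0.0, 0.0, -0.0]}
{'travel': [0.0, 0.0, 0.0], 'rot': [-0.0, 0.0, -0.0]}
{'travel': [0.0, 0.0, 0.0], 'rot': [-0.0, 0.0, -0.0]}
```

>>> {"name": "move_arm", "arguments": {"series": [{"travel":[0.0005,0.02,0.004],"rot":[0.007,-0.008,0.004]},{"travel":[0,0.01,0.004],"rot":[0,0,0]},{"travel":[0,0.002,0.002],"rot":[0,0,0]},{"travel":[0,0,0],"rot":[0,0,0]}]}}

```text
time: 3.0
tool_pos: [0.6584, -0.1414, 0.0085]
eef_rot: [[0.965, 0.002, -0.263], [0.263, -0.0, 0.965], [0.002, -1.0, -0.001]]
contact_force: [-0.5, -0.6, -0.1]
width: 0.0199
```

```bash
python3 plan.py 0.6577 -0.139 0.007 15.3
```

```text
t 3.0 pos [ 0.6584 -0.1414  0.0085] yaw 15.24 F [-0.46 -0.57 -0.12] w 0.0199
{'travel': [-0.0001, 0.0015, 0.0025], 'rot': [0.001, -0.001, 0.002]}
{'travel': [0.0, 0.0, 0.0], 'rot': [0.0, -0.0, 0.0]}
{'travel': [0.0, 0.0, 0.0], 'rot': [0.0, -0.0, 0.0]}
{'travel': [0.0, 0.0, 0.0], 'rot': [0.0, -0.0, 0.0]}
{'travel': [0.0, 0.0, 0.0], 'rot': [0.0, -0.0, 0.0]}
```

>>> {"name": "move_arm", "arguments": {"series": [{"travel":[0,0,0.01],"rot":[0,0,0]},{"travel":[0,0,0.008],"rot":[0,0,0]},{"travel":[0,0,0.006],"rot":[0,0,0]},{"travel":[0,0,0.006],"rot":[0,0,0]},{"travel":[0,0,0.006],"rot":[0,0,0]}]}}

```text
time: 3.62
tool_pos: [0.6494, -0.1041, 0.0104]
eef_rot: [[0.965, 0.005, -0.263], [0.263, -0.0, 0.965], [0.004, -1.0, -0.002]]
contact_force: [-1.2, 0.5, -0.7]
width: 0.02
```

```bash
python3 look.py wrist3; python3 crn.py wrist3;python3 plan.py 0.6577 -0.139 0.007 15.3|head -1
```

```text
3.675 [ 0.64922029 -0.10289343  0.01038691]
[[284, 16], [235, 288], [335, 308], [393, 43]]
grad [-0.00134519 -0.1558001   0.00272975]
(np.int32(284), np.int32(16)) 0.0025 [0.6108 0.0012 0.0025]
(np.int32(235), np.int32(288)) 0.0185 [ 0.6168 -0.097   0.0185]
(np.int32(335), np.int32(308)) 0.0185 [ 0.6564 -0.0951  0.0185]
(np.int32(393), np.int32(43)) 0.0025 [0.6503 0.0032 0.0025]
t 3.675 pos [ 0.6492 -0.1029  0.0104] yaw 15.31 F [-0.36  1.17  0.37] w 0.0199
```

View pics/wrist3.png

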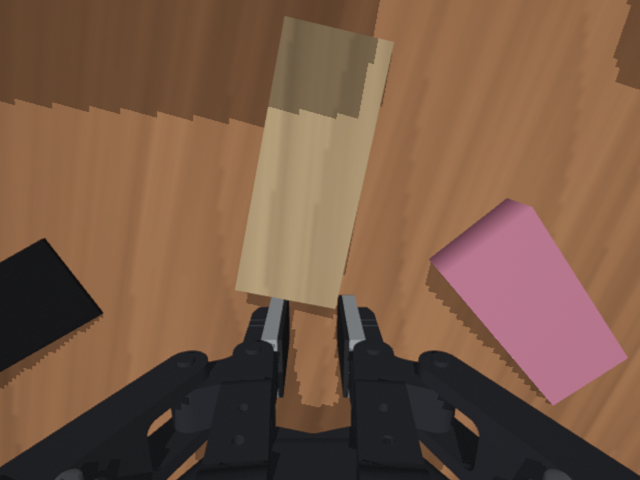

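>>> {"name": "move_arm", "arguments": {"series": [{"travel":[0,0.001,-0.012],"rot":[0,0,0]},{"travel":[0,0.001,-0.004],"rot":[0,0,0]}]}}

```text
time: 3.92
tool_pos: [0.6538, -0.1193, 0.0084]
eef_rot: [[0.964, 0.005, -0.265], [0.265, -0.0, 0.964], [0.004, -1.0, -0.001]]
contact_force: [-0.5, -0.4, -0.5]
width: 0.0203
```

>>> {"name": "move_arm", "arguments": {"series": [{"travel":[0,0,0],"rot":[0,0,0]},{"travel":[0,0,0],"rot":[0,0,0]},{"travel":[0,0,0],"rot":[0,0,0]}], "hand": 0.0}}

```text
time: 4.3
tool_pos: [0.6538, -0.1208, 0.008]
eef_rot: [[0.965, 0.004, -0.263], [0.263, -0.0, 0.965], [0.004, -1.0, -0.001]]
contact_force: [0.0, -0.9, 0.1]
width: -0.0
```

```bash
python3 look.py wrist4;python3 plan.py 0.6577 -0.139 0.007 16|head -2
```

```text
4.35 [ 0.65372495 -0.1207046   0.00800335]
t 4.35 pos [ 0.6537 -0.1207  0.008 ] yaw 15.23 F [-0.31  0.44 -0.28] w -0.0002
{'travel': [-0.001, 0.001, -0.0187], 'rot': [0.001, -0.014, 0.004]}
```

View pics/wrist4.png

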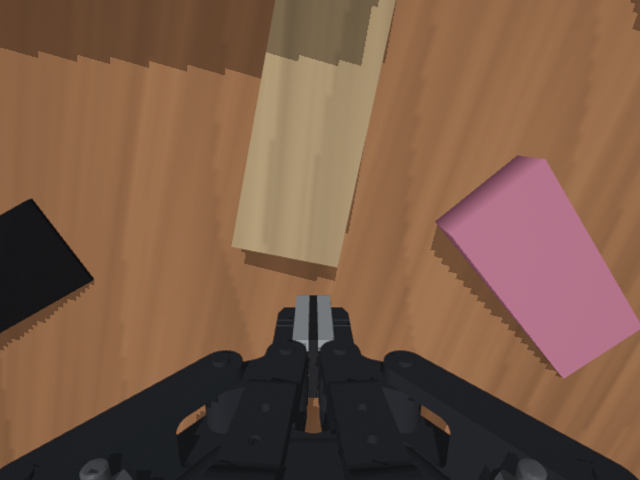

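>>> {"name": "move_arm", "arguments": {"series": [{"travel":[0.004,0,0.008],"rot":[0,0,0]},{"travel":[0,0,0.006],"rot":[0,0,0]},{"travel":[0,0,0.005],"rot":[0,0,0]},{"travel":[0,0.001,0.004],"rot":[0,0,0]},{"travel":[0,0,0],"rot":[0,0,0]}]}}

```text
time: 4.97
tool_pos: [0.6516, -0.0946, 0.0072]
eef_rot: [[0.964, 0.005, -0.264], [0.264, 0.0, 0.964], [0.005, -1.0, -0.001]]
contact_force: [-0.2, 0.2, -0.0]
width: 0.0002
```

```bash
python3 look.py wrist5;python3 crn.py wrist5; python3 plan.py 0.6577 -0.139 0.007 16|head -1
```

```text
5.025 [ 0.65160391 -0.09480589  0.00717044]
[[259, 4], [221, 287], [325, 301], [371, 23]]
grad [ 0.01055107 -0.15616973 -0.00297666]
(np.int32(259), np.int32(4)) 0.0025 [0.6042 0.0112 0.0025]
(np.int32(221), np.int32(287)) 0.0185 [ 0.6141 -0.0869  0.0185]
(np.int32(325), np.int32(301)) 0.0185 [ 0.6534 -0.0822  0.0185]
(np.int32(371), np.int32(23)) 0.0025 [0.6426 0.0158 0.0025]
t 5.025 pos [ 0.6516 -0.0948  0.0072] yaw 15.3 F [-0.43  0.81  0.54] w -0.0002
```

View pics/wrist5.png

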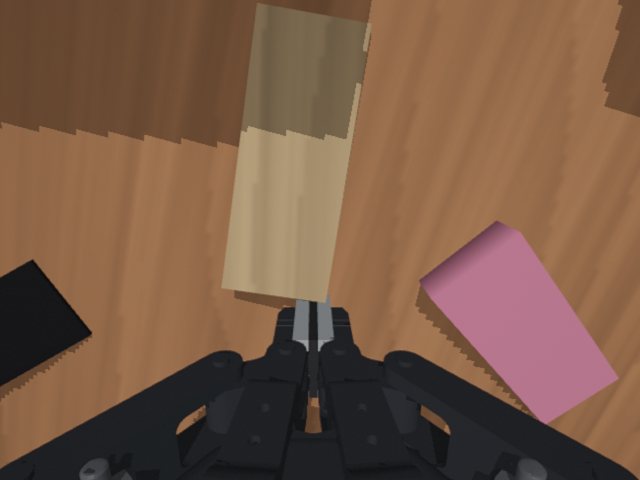

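>>> {"name": "move_arm", "arguments": {"series": [{"travel":[0,0,0.005],"rot":[0,0,0]},{"travel":[0,0,0.005],"rot":[0,0,0]},{"travel":[0,0,0.003],"rot":[0,0,0]},{"travel":[0,0,0],"rot":[0,0,0]}]}}

```text
time: 5.52
tool_pos: [0.6479, -0.0818, 0.0071]
eef_rot: [[0.965, 0.005, -0.263], [0.263, -0.0, 0.965], [0.005, -1.0, -0.001]]
contact_force: [-0.3, -0.5, -0.9]
width: 0.0001
```

```bash
python3 look.py wrist6;python3 crn.py wrist6; python3 plan.py 0.6577 -0.139 0.007 16|head -1
```

```text
5.575 [ 0.64794513 -0.08195736  0.00713955]
[[354, 22], [238, 23], [222, 294], [325, 302]]
grad [ 0.02009789 -0.15379121 -0.0070613 ]
(np.int32(354), np.int32(22)) 0.0025 [0.6333 0.0273 0.0025]
(np.int32(238), np.int32(23)) 0.0025 [0.5949 0.0165 0.0025]
(np.int32(222), np.int32(294)) 0.0185 [ 0.6114 -0.0768  0.0185]
(np.int32(325), np.int32(302)) 0.0185 [ 0.6499 -0.0699  0.0185]
t 5.575 pos [ 0.6479 -0.082   0.0071] yaw 15.26 F [ 0.26 -0.08 -1.2 ] w -0.0002
```

View pics/wrist6.png

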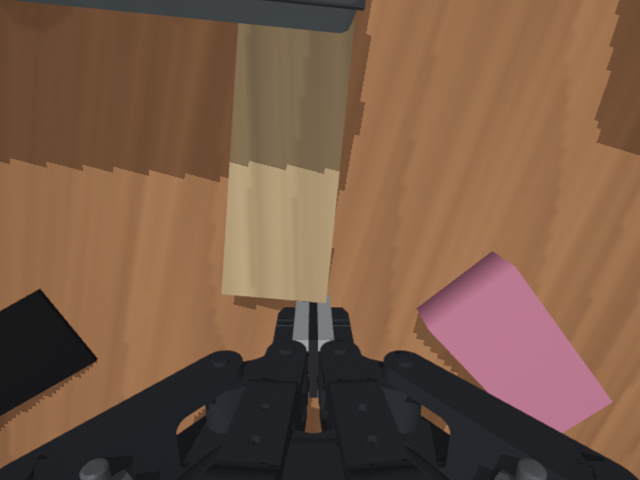

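>>> {"name": "move_arm", "arguments": {"series": [{"travel":[0,0,-0.01],"rot":[0,0,0]},{"travel":[-0.005,0,-0.003],"rot":[0,0.05,0]},{"travel":[-0.005,0,0],"rot":[0,0.04,0]}], "hand": 0.018}}

```text
time: 5.95
tool_pos: [0.6415, -0.0988, 0.007]
eef_rot: [[0.986, 0.005, -0.169], [0.169, -0.0, 0.986], [0.005, -1.0, -0.001]]
contact_force: [-0.5, 0.1, -0.5]
width: 0.0177
```

```bash
python3 plan.py 0.634 -0.0916 0.007 10.3|head -3
```

```text
t 5.95 pos [ 0.6415 -0.0988  0.007 ] yaw 9.71 F [-0.52  0.1  -0.51] w 0.0177
{'travel': [-0.0062, -0.0001, 0.0083], 'rot': [0.001, -0.01, 0.005]}
{'travel': [0.0, 0.0, 0.0], 'rot': [-0.0, -0.0, 0.0]}
```

>>> {"name": "move_arm", "arguments": {"series": [{"travel":[-0.006,0,0.007],"rot":[0,-0.008,0]},{"travel":[0,0,0.006],"rot":[0,0,0]},{"travel":[0,0,0.004],"rot":[0,0,0]},{"travel":[0,0,0.004],"rot":[0,0,0]},{"travel":[0,0,0],"rot":[0,0,0]}]}}

```text
time: 6.58
tool_pos: [0.6307, -0.0767, 0.0071]
eef_rot: [[0.984, 0.005, -0.178], [0.178, 0.0, 0.984], [0.005, -1.0, -0.001]]
contact_force: [-0.3, -0.4, 0.0]
width: 0.0179
```

```bash
python3 look.py wrist7;python3 crn.py wrist7; python3 plan.py 0.634 -0.0916 0.007 10.3|head -1
```

```text
6.625 [ 0.63078121 -0.07696996  0.00707276]
[[370, 60], [256, 62], [261, 302], [365, 302]]
grad [ 0.02094359 -0.15545754 -0.00639142]
(np.int32(370), np.int32(60)) 0.0025 [0.6339 0.0227 0.0025]
(np.int32(256), np.int32(62)) 0.0025 [0.5944 0.0149 0.0025]
(np.int32(261), np.int32(302)) 0.0185 [ 0.6098 -0.0692  0.0185]
(np.int32(365), np.int32(302)) 0.0185 [ 0.6488 -0.0622  0.0185]
t 6.625 pos [ 0.6308 -0.077   0.0071] yaw 10.22 F [1.08 0.25 0.97] w 0.018
```

View pics/wrist7.png

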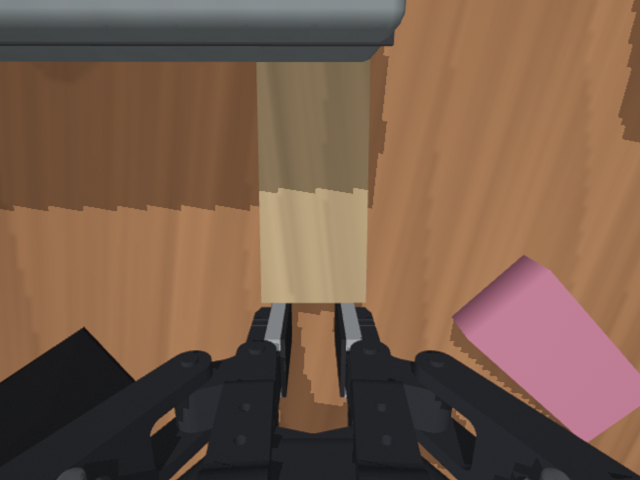

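>>> {"name": "move_arm", "arguments": {"series": [{"travel":[0,0,0.005],"rot":[0,0,0]},{"travel":[0,0,0.004],"rot":[0,0,0]},{"travel":[0,0,0.003],"rot":[0,0,0]},{"travel":[0,0,0.002],"rot":[0,0,0]},{"travel":[0,0,0],"rot":[0,0,0]}]}}

```text
time: 7.25
tool_pos: [0.6283, -0.0626, 0.007]
eef_rot: [[0.984, 0.005, -0.177], [0.177, -0.0, 0.984], [0.005, -1.0, -0.001]]
contact_force: [-0.7, -0.3, 0.4]
width: 0.0179
```

```bash
python3 plan.py 0.634 -0.0916 0.007 10.3|head -1
```

```text
t 7.25 pos [ 0.6283 -0.0626  0.007 ] yaw 10.19 F [-0.69 -0.34  0.44] w 0.0179
```

>>> {"name": "move_arm", "arguments": {"series": [{"travel":[0,0,0.002],"rot":[0,0,0]},{"travel":[0,0,0.002],"rot":[0,0,0]}]}}

```text
time: 7.5
tool_pos: [0.6276, -0.0589, 0.007]
eef_rot: [[0.984, 0.005, -0.176], [0.176, -0.001, 0.984], [0.005, -1.0, -0.001]]
contact_force: [0.8, -0.1, 0.3]
width: 0.0182
```

>>> {"name": "move_arm", "arguments": {"series": [{"travel":[0,0,0.002],"rot":[0,0,0]}]}}

```text
time: 7.62
tool_pos: [0.6272, -0.0569, 0.007]
eef_rot: [[0.984, 0.005, -0.176], [0.176, -0.001, 0.984], [0.005, -1.0, -0.001]]
contact_force: [0.9, -0.6, -0.2]
width: 0.0181
```

>>> {"name": "move_arm", "arguments": {"series": [{"travel":[0,0,0.002],"rot":[0,0,0]}]}}

```text
time: 7.75
tool_pos: [0.6268, -0.0548, 0.007]
eef_rot: [[0.984, 0.005, -0.176], [0.176, -0.001, 0.984], [0.005, -1.0, -0.001]]
contact_force: [0.2, -0.1, -0.1]
width: 0.0183
```

>>> {"name": "move_arm", "arguments": {"series": [{"travel":[0,0,0.002],"rot":[0,0,0]}]}}

```text
time: 7.88
tool_pos: [0.6264, -0.0527, 0.007]
eef_rot: [[0.984, 0.005, -0.176], [0.176, -0.001, 0.984], [0.005, -1.0, -0.001]]
contact_force: [0.5, -0.4, -0.1]
width: 0.0183
```

```bash
python3 look.py wrist8;python3 plan.py 0.634 -0.0916 0.007 10.3|head -1
```

```text
7.925 [ 0.62643136 -0.05227577  0.00704018]
t 7.925 pos [ 0.6264 -0.0523  0.007 ] yaw 10.18 F [0.15 0.27 0.13] w 0.0178
```

View pics/wrist8.png

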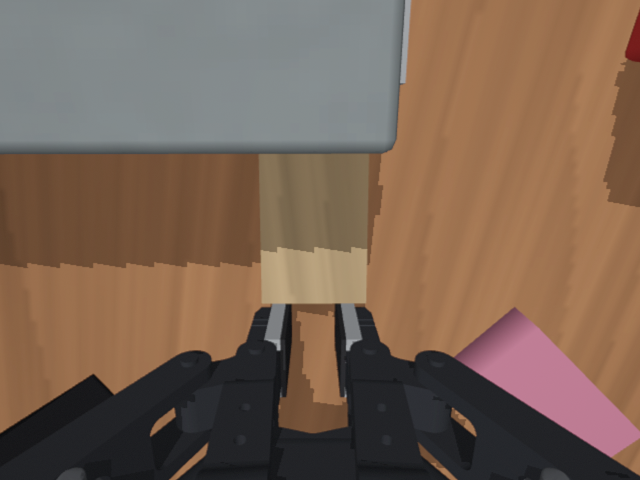

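>>> {"name": "move_arm", "arguments": {"series": [{"travel":[0,0,0.002],"rot":[0,0,0]}]}}

```text
time: 8.05
tool_pos: [0.626, -0.0504, 0.007]
eef_rot: [[0.984, 0.005, -0.177], [0.177, -0.0, 0.984], [0.005, -1.0, -0.001]]
contact_force: [0.7, -1.5, -1.2]
width: 0.0182
```

>>> {"name": "move_arm", "arguments": {"series": [{"travel":[0,0,0.002],"rot":[0,0,0]}]}}

```text
time: 8.18
tool_pos: [0.6257, -0.0482, 0.007]
eef_rot: [[0.984, 0.005, -0.176], [0.176, -0.0, 0.984], [0.005, -1.0, -0.001]]
contact_force: [0.9, -0.8, -0.6]
width: 0.0179
```

>>> {"name": "move_arm", "arguments": {"series": [{"travel":[0,0,0.002],"rot":[0,0,0]}]}}

```text
time: 8.3
tool_pos: [0.6253, -0.0461, 0.007]
eef_rot: [[0.984, 0.005, -0.177], [0.177, -0.0, 0.984], [0.005, -1.0, -0.001]]
contact_force: [0.1, 0.1, 0.1]
width: 0.0183
```

>>> {"name": "move_arm", "arguments": {"series": [{"travel":[0,0,0.0015],"rot":[0,0,0]}]}}

```text
time: 8.43
tool_pos: [0.625, -0.0445, 0.007]
eef_rot: [[0.984, 0.005, -0.177], [0.177, -0.0, 0.984], [0.005, -1.0, -0.001]]
contact_force: [0.6, -1.1, -0.5]
width: 0.0181
```

>>> {"name": "move_arm", "arguments": {"series": [{"travel":[0,0,0.0015],"rot":[0,0,0]}]}}

```text
time: 8.55
tool_pos: [0.6247, -0.0429, 0.007]
eef_rot: [[0.984, 0.005, -0.177], [0.177, -0.0, 0.984], [0.005, -1.0, -0.001]]
contact_force: [-0.2, -0.3, 0.2]
width: 0.0179
```

>>> {"name": "move_arm", "arguments": {"series": [{"travel":[0,0,0.0015],"rot":[0,0,0]}]}}

```text
time: 8.68
tool_pos: [0.6244, -0.0413, 0.007]
eef_rot: [[0.984, 0.005, -0.177], [0.177, -0.0, 0.984], [0.005, -1.0, -0.001]]
contact_force: [-0.3, -0.7, -0.5]
width: 0.0181
```

>>> {"name": "move_arm", "arguments": {"series": [{"travel":[0,0,0.0015],"rot":[0,0,0]}]}}

```text
time: 8.8
tool_pos: [0.6242, -0.0397, 0.007]
eef_rot: [[0.984, 0.005, -0.177], [0.177, -0.0, 0.984], [0.005, -1.0, -0.001]]
contact_force: [-0.1, 0.5, 0.7]
width: 0.0181
```

```bash
python3 look.py wrist9;python3 plan.py 0.634 -0.0916 0.007 10.3|head -1
```

```text
8.85 [ 0.62410731 -0.0394415   0.0070107 ]
t 8.85 pos [ 0.6241 -0.0394  0.007 ] yaw 10.19 F [-0.22 -0.63  0.32] w 0.0177
```

View pics/wrist9.png

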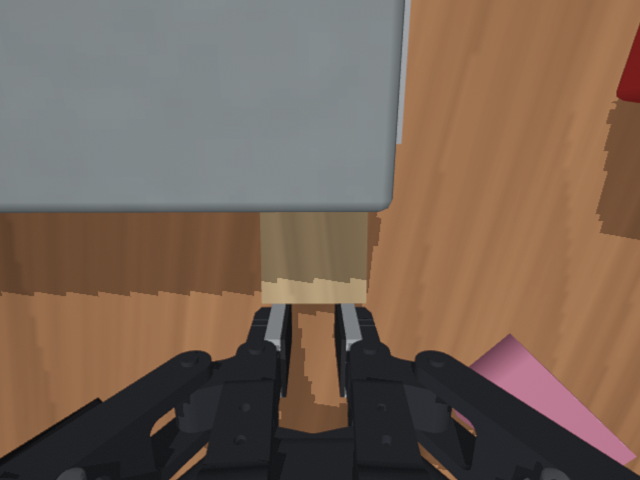

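```bash
cat > tilt.py <<'E'
import sys,pickle
from wedge import *
def rep(n):
    c=pickle.load(open(n+'.pkl','rb'));P=cloud(c)
    m=(P[...,2]>.060)&(P[...,2]<.078)&(c['z_map']>0); m[:, 420:]=0; m[300:]=0
    m=cv2.erode(m.astype(np.uint8),np.ones((7,7)))>0; p=P[m]
    p0=np.array([.6115,.03]); A=np.c_[p[:,:2]-p0,np.ones(len(p))]
    co,*_=np.linalg.lstsq(A,p[:,2],rcond=None)
    # front edge via gray step columns 100..250
    mm=((P[...,2]>.055)&(P[...,2]<.078)&(c['z_map']>0)); rows=[np.where(mm[:300,u])[0].max() for u in range(60,380,20) if mm[:300,u].any()]
    cols=[u for u in range(60,380,20) if mm[:300,u].any()]
    w=np.array([world(c,u,r+.5,.066)[:2] for u,r in zip(cols,rows)])
    k=np.polyfit(w[:,0]-.6115,w[:,1],1) if len(w)>2 else None
    print(n,len(p),'grad',co[:2].round(4),'z@foot',co[2].round(5),'edge slope,y',k)
for n in sys.argv[1:]: rep(n)
E
python3 tilt.py wrist7 wrist8 wrist9
```

```text
wrist7 9833 grad [-0.0898  0.4937] z@foot 0.07208 edge slope,y [0.17797412 0.01255793]
wrist8 49119 grad [-0.0025  0.0078] z@foot 0.0663 edge slope,y [0.17860056 0.01497183]
wrist9 68190 grad [-0.0016  0.0035] z@foot 0.0663 edge slope,y [0.18021737 0.01549385]
```

>>> {"name": "move_arm", "arguments": {"series": [{"travel":[0,0,0.0015],"rot":[0,0,0]}]}}

```text
time: 8.98
tool_pos: [0.6238, -0.0381, 0.007]
eef_rot: [[0.984, 0.005, -0.177], [0.177, -0.0, 0.984], [0.005, -1.0, -0.001]]
contact_force: [-0.4, -0.6, -0.7]
width: 0.018
```

>>> {"name": "move_arm", "arguments": {"series": [{"travel":[0,0,0.0015],"rot":[0,0,0]}]}}

```text
time: 9.1
tool_pos: [0.6236, -0.0364, 0.007]
eef_rot: [[0.984, 0.005, -0.177], [0.177, -0.0, 0.984], [0.005, -1.0, -0.001]]
contact_force: [0.1, 0.2, -0.1]
width: 0.0178
```

>>> {"name": "move_arm", "arguments": {"series": [{"travel":[0,0,0.0015],"rot":[0,0,0]}]}}

```text
time: 9.22
tool_pos: [0.6233, -0.0349, 0.007]
eef_rot: [[0.984, 0.005, -0.177], [0.177, -0.0, 0.984], [0.005, -1.0, -0.001]]
contact_force: [-0.4, -0.2, 0.2]
width: 0.0183
```

```bash
python3 look.py wrist10;python3 tilt.py wrist10; python3 plan.py 0.634 -0.0916 0.007 10.3|head -1
```

```text
9.275 [ 0.62326393 -0.03455699  0.0070066 ]
wrist10 75025 grad [-0.0014  0.0027] z@foot 0.06631 edge slope,y [0.17780998 0.01556065]
t 9.275 pos [ 0.6233 -0.0346  0.007 ] yaw 10.19 F [-0.25 -1.06 -1.23] w 0.0181
```

>>> {"name": "move_arm", "arguments": {"series": [{"travel":[0,0,0.0012],"rot":[0,0,0]}]}}

```text
time: 9.4
tool_pos: [0.623, -0.0334, 0.007]
eef_rot: [[0.984, 0.005, -0.177], [0.177, -0.0, 0.984], [0.005, -1.0, -0.001]]
contact_force: [0.2, -0.2, 0.4]
width: 0.0177
```

>>> {"name": "move_arm", "arguments": {"series": [{"travel":[0,0,0.0012],"rot":[0,0,0]}]}}

```text
time: 9.52
tool_pos: [0.6228, -0.0321, 0.007]
eef_rot: [[0.984, 0.005, -0.177], [0.177, -0.0, 0.984], [0.005, -1.0, -0.001]]
contact_force: [0.3, -0.8, 0.5]
width: 0.0182
```

>>> {"name": "move_arm", "arguments": {"series": [{"travel":[0,0,0.0012],"rot":[0,0,0]}]}}

```text
time: 9.65
tool_pos: [0.6226, -0.0309, 0.007]
eef_rot: [[0.984, 0.005, -0.177], [0.177, -0.0, 0.984], [0.005, -1.0, -0.001]]
contact_force: [1.0, -0.9, 0.1]
width: 0.0184
```

```bash
python3 look.py wrist11;python3 tilt.py wrist11; python3 plan.py 0.634 -0.0916 0.007 10.3|head -1
```

```text
9.7 [ 0.62253037 -0.03065967  0.00701358]
wrist11 79793 grad [-0.0016  0.0027] z@foot 0.0663 edge slope,y [0.18252965 0.01580652]
t 9.7 pos [ 0.6225 -0.0307  0.007 ] yaw 10.2 F [-1.03  0.22  0.01] w 0.0181
```

View pics/wrist11.png

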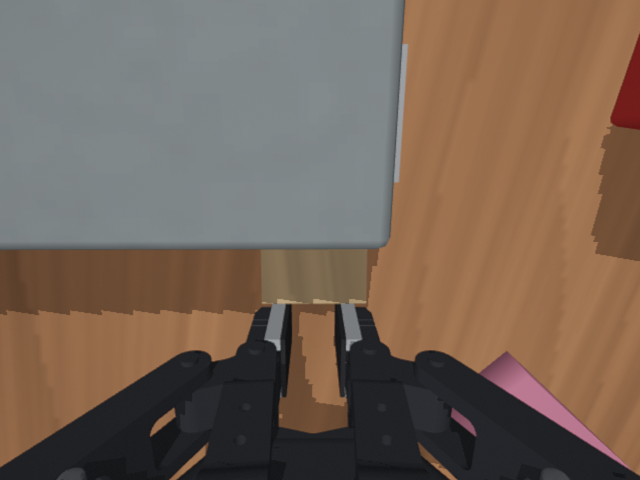

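>>> {"name": "move_arm", "arguments": {"series": [{"travel":[0,0,0.001],"rot":[0,0,0]}]}}

```text
time: 9.82
tool_pos: [0.6224, -0.0298, 0.007]
eef_rot: [[0.984, 0.005, -0.177], [0.177, -0.0, 0.984], [0.005, -1.0, -0.001]]
contact_force: [0.6, -0.9, -0.2]
width: 0.0178
```

>>> {"name": "move_arm", "arguments": {"series": [{"travel":[0,0,0.001],"rot":[0,0,0]}]}}

```text
time: 9.95
tool_pos: [0.6222, -0.0291, 0.007]
eef_rot: [[0.984, 0.005, -0.177], [0.177, -0.001, 0.984], [0.005, -1.0, -0.001]]
contact_force: [1.0, -1.3, -0.5]
width: 0.018
```

>>> {"name": "move_arm", "arguments": {"series": [{"travel":[0,0,0.001],"rot":[0,0,0]}]}}

```text
time: 10.07
tool_pos: [0.6221, -0.0285, 0.007]
eef_rot: [[0.984, 0.005, -0.176], [0.176, -0.001, 0.984], [0.005, -1.0, -0.002]]
contact_force: [0.4, -2.2, 1.1]
width: 0.0179
```

```bash
python3 look.py wrist12;python3 tilt.py wrist12; python3 plan.py 0.634 -0.0916 0.007 10.3|head -1
```

```text
10.125 [ 0.62205168 -0.0283382   0.00702581]
wrist12 81681 grad [-0.0002  0.0013] z@foot 0.06651 edge slope,y [0.17929994 0.01587288]
t 10.125 pos [ 0.6221 -0.0283  0.007 ] yaw 10.16 F [ 0.58 -1.73  0.27] w 0.0179
```

>>> {"name": "move_arm", "arguments": {"series": [{"travel":[0,0,-0.002],"rot":[0,0,0]},{"travel":[0,0,-0.01],"rot":[0,0,0]},{"travel":[0,0,-0.02],"rot":[0,0,0]},{"travel":[0,0,0],"rot":[0,0,0]}]}}

```text
time: 10.62
tool_pos: [0.6281, -0.062, 0.007]
eef_rot: [[0.984, 0.005, -0.176], [0.176, -0.001, 0.984], [0.005, -1.0, -0.002]]
contact_force: [-0.6, -1.2, 0.5]
width: 0.0179
```

```bash
python3 look.py wrist13;python3 tilt.py wrist13; python3 plan.py 0.6297 -0.0696 0.16 10.2|head -6
```

```text
10.675 [ 0.62800049 -0.06056792  0.00699831]
wrist13 34279 grad [-0.0041  0.0235] z@foot 0.06659 edge slope,y [0.17920421 0.01453317]
t 10.675 pos [ 0.628  -0.0606  0.007 ] yaw 10.22 F [0.33 0.23 0.64] w 0.0183
{'travel': [0.0003, -0.0599, -0.0036], 'rot': [0.001, 0.0, 0.005]}
{'travel': [0.0, -0.0599, -0.0036], 'rot': [0.0, -0.0, 0.0]}
{'travel': [0.0, -0.0332, -0.002], 'rot': [0.0, 0.0, 0.0]}
{'travel': [0.0, 0.0, 0.0], 'rot': [0.0, 0.0, 0.0]}
{'travel': [0.0, 0.0, 0.0], 'rot': [0.0, 0.0, 0.0]}
```

View pics/wrist13.png

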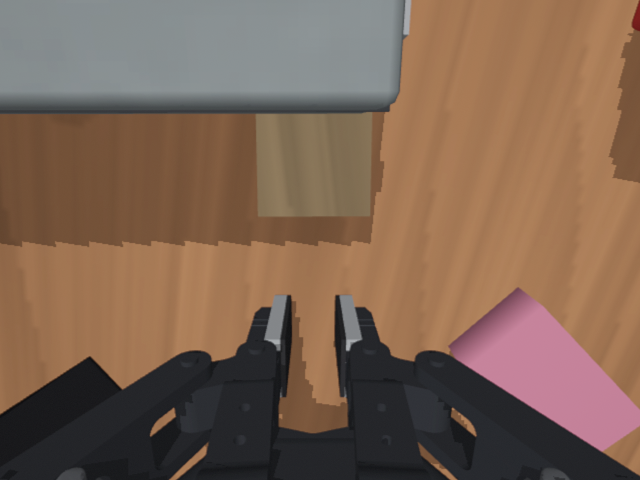

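>>> {"name": "move_arm", "arguments": {"series": [{"travel":[0,-0.05,-0.01],"rot":[0,0,0]},{"travel":[0,-0.05,0],"rot":[0,0,0]},{"travel":[0,-0.04,0],"rot":[0,0,0]},{"travel":[0,0,0],"rot":[0,0,0]},{"travel":[0,0,0],"rot":[0,0,0]}], "hand": 0.0}}

```text
time: 11.3
tool_pos: [0.6283, -0.0691, 0.1499]
eef_rot: [[0.984, 0.003, -0.179], [0.179, 0.003, 0.984], [0.003, -1.0, 0.002]]
contact_force: [-1.4, -0.0, -0.2]
width: 0.0002
```

```bash
python3 look.py wrist14; python3 - <<'E'
from wedge import *
import pickle
for n in ['top','scene']:
    c=capture(n); save(c,n+'1.png'); pickle.dump(c,open(n+'1.pkl','wb'))
    P=cloud(c)
    m=((P[...,2]>0.060)&(P[...,2]<0.074)&(P[...,0]<.69)&(P[...,0]>.38)&(abs(P[...,1]-.07)<.12)&(c['z_map']>0)).astype(np.uint8)
    k,l,st,ce=cv2.connectedComponentsWithStats(m); i=1+st[1:,4].argmax()
    cs=cv2.findContours((l==i).astype(np.uint8),cv2.RETR_EXTERNAL,cv2.CHAIN_APPROX_NONE)[0][0][:,0]
    w=np.array([world(c,a,b,0.068)[:2] for a,b in cs]); r=cv2.minAreaRect((w*1000).astype(np.float32)); print(n,r)
E
python3 tilt.py wrist14;python3 plan.py 0.6115 0.031 0.1 10.2|head -1
```

```text
11.35 [ 0.62846748 -0.06903775  0.14981665]
top ((520.4346923828125, 74.3823471069336), (203.95103454589844, 149.4820556640625), 10.269739151000977)
scene ((524.5305786132812, 74.53433227539062), (206.31248474121094, 149.5093994140625), 10.277440071105957)
wrist14 28732 grad [-0.0005  0.0042] z@foot 0.06654 edge slope,y [0.18165686 0.01470845]
t 11.45 pos [ 0.6282 -0.069   0.1491] yaw 10.31 F [-1.06 -0.2  -0.66] w 0.0001
```

View pics/wrist14.png

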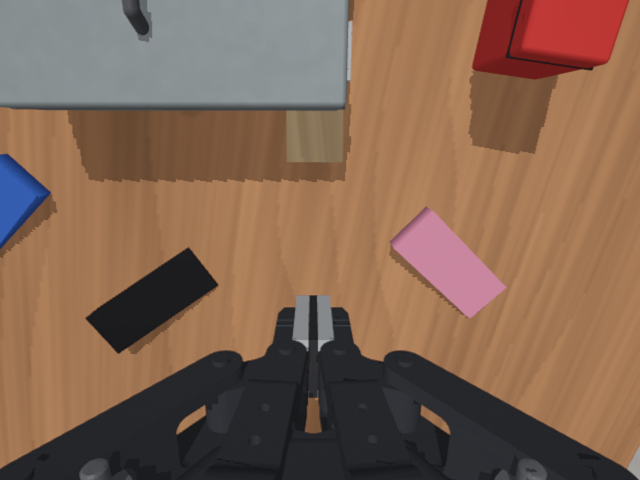

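```bash
python3 - <<'E'
from wedge import *
import pickle
c=pickle.load(open('wrist14.pkl','rb'))
k=world(c,347,106,.066); print(k)
u=np.array([.984,.178]);v=np.array([-.178,.984]); print(k[:2]-.02*u+.015*v)
E
python3 plan.py 0.6115 0.0305 0.1 10.2
```

```text
[0.63271872 0.01937303 0.066     ]
[0.61036872 0.03057303]
t 11.45 pos [ 0.6282 -0.069   0.1491] yaw 10.31 F [-1.06 -0.2  -0.66] w 0.0001
{'travel': [0.0007, 0.0264, 0.0539], 'rot': [-0.002, 0.002, 0.002]}
{'travel': [0.0006, 0.0229, 0.047], 'rot': [-0.0, 0.0, -0.0]}
{'travel': [0.0, 0.0, 0.0], 'rot': [0.0, 0.0, 0.0]}
{'travel': [0.0, 0.0, 0.0], 'rot': [0.0, 0.0, 0.0]}
{'travel': [0.0, 0.0, 0.0], 'rot': [0.0, 0.0, 0.0]}
```

>>> {"name": "move_arm", "arguments": {"series": [{"travel":[0.001,0,0.054],"rot":[0,0,0]},{"travel":[0.001,0.01,0.045],"rot":[0,0,0]},{"travel":[0,0.03,0],"rot":[0,0,0]},{"travel":[0,0.01,0],"rot":[0,0,0]},{"travel":[0,0,0],"rot":[0,0,0]}]}}

```text
time: 12.08
tool_pos: [0.6108, 0.0313, 0.0938]
eef_rot: [[0.984, -0.005, -0.178], [0.178, 0.003, 0.984], [-0.004, -1.0, 0.004]]
contact_force: [0.2, -0.2, -0.7]
width: -0.0001
```

```bash
python3 plan.py 0.611 0.0305 0.072 10.2|head -2
```

```text
t 12.075 pos [0.6108 0.0313 0.0938] yaw 10.25 F [ 0.17 -0.17 -0.69] w -0.0001
{'travel': [0.0002, 0.0217, -0.001], 'rot': [-0.004, 0.001, -0.004]}
```

>>> {"name": "move_arm", "arguments": {"series": [{"travel":[0,0.012,-0.001],"rot":[-0.004,0,-0.004]},{"travel":[0,0.007,0],"rot":[0,0,0]},{"travel":[0,0.002,0],"rot":[0,0,0]},{"travel":[0,0,0],"rot":[0,0,0]}]}}

```text
time: 12.58
tool_pos: [0.6119, 0.0285, 0.0725]
eef_rot: [[0.985, 0.002, -0.175], [0.175, -0.001, 0.985], [0.002, -1.0, -0.001]]
contact_force: [-0.5, -0.4, 0.4]
width: 0.0001
```

```bash
python3 plan.py 0.611 0.0305 0.068 10.2|head -2
```

```text
t 12.575 pos [0.6119 0.0285 0.0725] yaw 10.09 F [-0.5  -0.43  0.36] w 0.0001
{'travel': [-0.0005, 0.0045, 0.0021], 'rot': [0.001, -0.002, 0.002]}
```

>>> {"name": "move_arm", "arguments": {"series": [{"travel":[-0.0005,0.002,0.002],"rot":[0,0,0]},{"travel":[0,0.0015,0],"rot":[0,0,0]}]}}

```text
time: 12.82
tool_pos: [0.6113, 0.0305, 0.0694]
eef_rot: [[0.985, 0.003, -0.175], [0.175, -0.001, 0.985], [0.003, -1.0, -0.001]]
contact_force: [-0.1, -0.1, 0.3]
width: 0.0
```

>>> {"name": "move_arm", "arguments": {"series": [{"travel":[0,0.001,0],"rot":[0,0,0]}]}}

```text
time: 12.95
tool_pos: [0.6114, 0.0305, 0.0684]
eef_rot: [[0.985, 0.003, -0.175], [0.175, -0.001, 0.985], [0.003, -1.0, -0.001]]
contact_force: [-0.4, -0.2, 0.4]
width: -0.0
```

>>> {"name": "move_arm", "arguments": {"series": [{"travel":[0,0.001,0],"rot":[0,0,0]}]}}

```text
time: 13.08
tool_pos: [0.6115, 0.0305, 0.0676]
eef_rot: [[0.985, 0.003, -0.175], [0.175, -0.001, 0.985], [0.003, -1.0, -0.002]]
contact_force: [-1.5, -0.2, 9.4]
width: -0.0001
```

>>> {"name": "move_arm", "arguments": {"series": [{"travel":[0,0.001,0],"rot":[0,0,0]}]}}

```text
time: 13.2
tool_pos: [0.6117, 0.0305, 0.0675]
eef_rot: [[0.985, 0.004, -0.175], [0.175, -0.001, 0.985], [0.004, -1.0, -0.002]]
contact_force: [-3.0, -1.7, 16.1]
width: 0.0001
```

>>> {"name": "move_arm", "arguments": {"series": [{"travel":[0,0.0012,0],"rot":[0,0,0]}]}}

```text
time: 13.32
tool_pos: [0.6117, 0.0305, 0.0674]
eef_rot: [[0.985, 0.004, -0.175], [0.175, -0.002, 0.985], [0.004, -1.0, -0.003]]
contact_force: [-4.0, -0.9, 17.0]
width: -0.0001
```

>>> {"name": "move_arm", "arguments": {"series": [{"travel":[-0.0003,0.0015,0],"rot":[0,0,0]},{"travel":[-0.0003,0.0015,0],"rot":[0,0,0]},{"travel":[-0.0002,0.0015,0],"rot":[0,0,0]}]}}

```text
time: 13.7
tool_pos: [0.6117, 0.0304, 0.0674]
eef_rot: [[0.985, 0.008, -0.175], [0.175, -0.003, 0.985], [0.007, -1.0, -0.004]]
contact_force: [-4.3, -0.9, 16.6]
width: 0.0003
```

```bash
python3 look.py wrist15;python3 tilt.py wrist15;python3 plan.py 0.611 0.0305 0.068 10.2|head -1
```

```text
13.75 [0.61163454 0.03045389 0.0673907 ]
wrist15 81598 grad [-0.0036  0.0025] z@foot 0.06608 edge slope,y [0.22342372 0.03982808]
t 13.75 pos [0.6116 0.0305 0.0674] yaw 10.07 F [-4.81 -0.22 16.17] w -0.0005
```

>>> {"name": "move_arm", "arguments": {"series": [{"travel":[0,-0.002,0],"rot":[0,0,0]},{"travel":[0,-0.01,0],"rot":[0,0,0]},{"travel":[0,-0.04,0],"rot":[0,0,0]},{"travel":[0,-0.05,-0.04],"rot":[0,0,0]},{"travel":[0,-0.03,-0.06],"rot":[0,0,0]}]}}

```text
time: 14.38
tool_pos: [0.6273, -0.0611, 0.2015]
eef_rot: [[0.983, 0.005, -0.185], [0.185, -0.0, 0.983], [0.004, -1.0, -0.001]]
contact_force: [1.8, -0.8, 0.2]
width: 0.0001
```

>>> {"name": "move_arm", "arguments": {"series": [{"travel":[0,0,-0.04],"rot":[0,0,0]},{"travel":[0,0,0],"rot":[0,0,0]},{"travel":[0,0,0],"rot":[0,0,0]}]}}

```text
time: 14.75
tool_pos: [0.636, -0.1071, 0.2057]
eef_rot: [[0.984, 0.01, -0.178], [0.178, -0.003, 0.984], [0.009, -1.0, -0.004]]
contact_force: [0.2, 0.3, 0.0]
width: -0.0001
```

```bash
python3 look.py wrist16;python3 tilt.py wrist14 wrist16; python3 - <<'E'
from wedge import *
import pickle
for n in ['top','scene']:
    c=capture(n); save(c,n+'2.png')
    P=cloud(c)
    m=((P[...,2]>0.060)&(P[...,2]<0.074)&(P[...,0]<.69)&(P[...,0]>.38)&(abs(P[...,1]-.07)<.12)&(c['z_map']>0)).astype(np.uint8)
    k,l,st,ce=cv2.connectedComponentsWithStats(m); i=1+st[1:,4].argmax()
    cs=cv2.findContours((l==i).astype(np.uint8),cv2.RETR_EXTERNAL,cv2.CHAIN_APPROX_NONE)[0][0][:,0]
    w=np.array([world(c,a,b,0.068)[:2] for a,b in cs]); r=cv2.minAreaRect((w*1000).astype(np.float32)); print(n,r)
    e=cv2.erode((l==i).astype(np.uint8),np.ones((5,5)))>0
    for nm in [n+'0',n+'1',None]:
        cc=pickle.load(open(nm+'.pkl','rb')) if nm else c
        p=cloud(cc)[e];A=np.c_[p[:,:2]-[.52,.074],np.ones(len(p))];print(np.linalg.lstsq(A,p[:,2],rcond=None)[0].round(5))
E
```

```text
14.8 [ 0.63594347 -0.10723159  0.20552965]
wrist14 28732 grad [-0.0005  0.0042] z@foot 0.06654 edge slope,y [0.18165686 0.01470845]
wrist16 11701 grad [-0.0002  0.0035] z@foot 0.06655 edge slope,y [0.2082572  0.01627993]
top ((520.42529296875, 74.36822509765625), (203.86854553222656, 149.50648498535156), 10.269753456115723)
[-0.05409 -0.25239  0.07393]
[-0.03541 -0.17068  0.0719 ]
[-0.00132  0.00043  0.06753]
scene ((524.4577026367188, 74.50127410888672), (206.22950744628906, 149.4962158203125), 10.261693000793457)
[ 0.66209 -0.01423  0.06707]
[ 0.55995 -0.01202  0.06718]
[-0.00019  0.00156  0.06769]
```

View pics/wrist16.png

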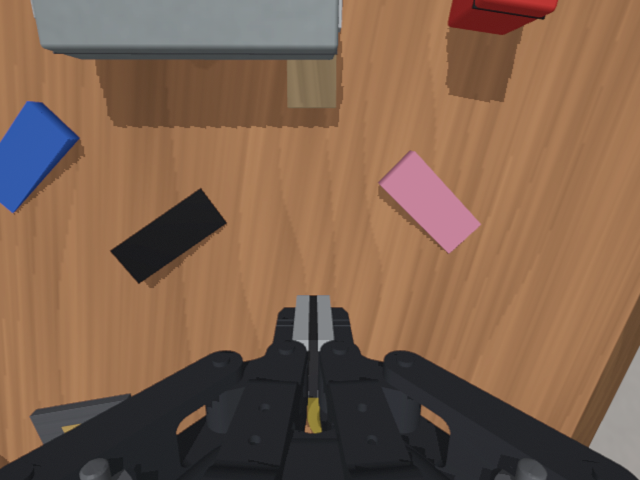

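View pics/scene2.png

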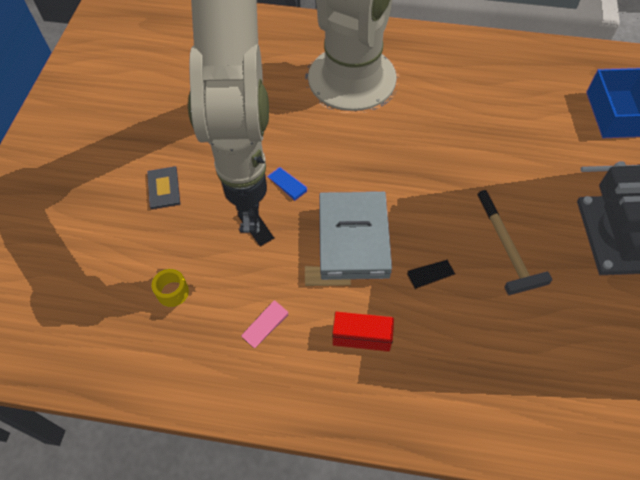

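```bash
python3 - <<'E'
from wedge import *
import pickle
for n in ['wrist9','wrist10','wrist11','wrist12','wrist15','wrist14','wrist16']:
    c=pickle.load(open(n+'.pkl','rb'));P=cloud(c);z=c['z_map']
    a=np.array([.6115,.03]);out=[]
    m=(P[...,2]>.055)&(P[...,2]<.075)
    for q in [(.59,.05),(.60,.08),(.56,.04),(.53,.03),(.50,.05)]:
        mm=m&(np.hypot(P[...,0]-q[0],P[...,1]-q[1])<.006)
        out.append((round(float(P[mm][:,2].mean()*1e3),2),int(mm.sum())) if mm.sum()>20 else None)
    b=(abs(P[...,2])<.006)&(P[...,1]<0.0)&(P[...,1]>-.08)&(P[...,0]<.58)&(P[...,0]>.5)
    print(n,out,'bench',round(float(P[b][:,2].mean()*1e3),2) if b.sum() else None)
E
python3 crn.py wrist14|tail -4; python3 crn.py wrist16|tail -4
```

```text
wrist9 [(66.39, 2875), None, (66.44, 3264), None, None] bench -1.22
wrist10 [(66.4, 3261), None, (66.41, 3092), None, None] bench -1.22
wrist11 [(66.4, 3098), None, (66.4, 2974), None, None] bench -1.23
wrist12 [(66.55, 3021), None, (66.57, 2881), None, None] bench -1.23
wrist15 [(66.2, 659), (66.27, 773), (66.31, 637), (66.32, 622), (66.46, 553)] bench -1.29
wrist14 [(66.58, 441), None, (66.58, 439), (66.54, 433), (66.51, 155)] bench -1.23
wrist16 [None, None, None, (66.55, 136), None] bench -1.2
(np.int32(343), np.int32(111)) 0.0025 [0.6355 0.0199 0.0025]
(np.int32(286), np.int32(111)) 0.0025 [0.5948 0.0125 0.0025]
(np.int32(287), np.int32(161)) 0.0185 [ 0.6019 -0.021   0.0185]
(np.int32(342), np.int32(161)) 0.0185 [ 0.6405 -0.0141  0.0185]
(np.int32(336), np.int32(55)) 0.0025 [0.6342 0.0259 0.0025]
(np.int32(287), np.int32(60)) 0.0025 [0.5948 0.0149 0.0025]
(np.int32(288), np.int32(107)) 0.0185 [ 0.6024 -0.0219  0.0185]
(np.int32(335), np.int32(107)) 0.0185 [ 0.6404 -0.015   0.0185]
```

>>> {"name": "move_arm", "arguments": {"series": [{"travel":[0,0.02,0.03],"rot":[0,0,0]},{"travel":[0,0.03,0.02],"rot":[0,0,0]},{"travel":[0,0.005,0],"rot":[0,0,0]},{"travel":[0,0,0],"rot":[0,0,0]},{"travel":[0,0,0],"rot":[0,0,0]}]}}

```text
time: 15.52
tool_pos: [0.6281, -0.0532, 0.15]
eef_rot: [[0.983, 0.01, -0.184], [0.184, -0.002, 0.983], [0.01, -1.0, -0.004]]
contact_force: [-0.2, 0.1, 1.2]
width: 0.0001
```

```bash
python3 look.py wrist17; python3 - <<'E'
from wedge import *
import pickle
for n in ['wrist14','wrist17']:
    c=pickle.load(open(n+'.pkl','rb'));P=cloud(c);out=[]
    m=(P[...,2]>.055)&(P[...,2]<.075)
    for q in [(.61,.03),(.59,.05),(.56,.04),(.53,.03),(.50,.03)]:
        mm=m&(np.hypot(P[...,0]-q[0],P[...,1]-q[1])<.006)
        out.append(round(float(P[mm][:,2].mean()*1e3),2) if mm.sum()>20 else None)
    b=(abs(P[...,2])<.006)&(P[...,1]<0.0)&(P[...,1]>-.08)&(P[...,0]<.58)&(P[...,0]>.5)
    print(n,out,'bench',round(float(P[b][:,2].mean()*1e3),2))
E
python3 crn.py wrist17
```

```text
15.575 [ 0.62819582 -0.05341723  0.15014867]
wrist14 [66.57, 66.58, 66.58, 66.54, 66.54] bench -1.23
wrist17 [66.57, 66.6, 66.48, 66.57, 66.49] bench -1.23
[[282, 136], [283, 182], [337, 182], [337, 136]]
grad [ 0.01372325 -0.14709361  0.00584075]
(np.int32(282), np.int32(136)) 0.0025 [0.5953 0.0097 0.0025]
(np.int32(283), np.int32(182)) 0.0185 [ 0.6021 -0.0211  0.0185]
(np.int32(337), np.int32(182)) 0.0185 [ 0.6405 -0.014   0.0185]
(np.int32(337), np.int32(136)) 0.0025 [0.6352 0.0172 0.0025]
```

View pics/wrist17.png

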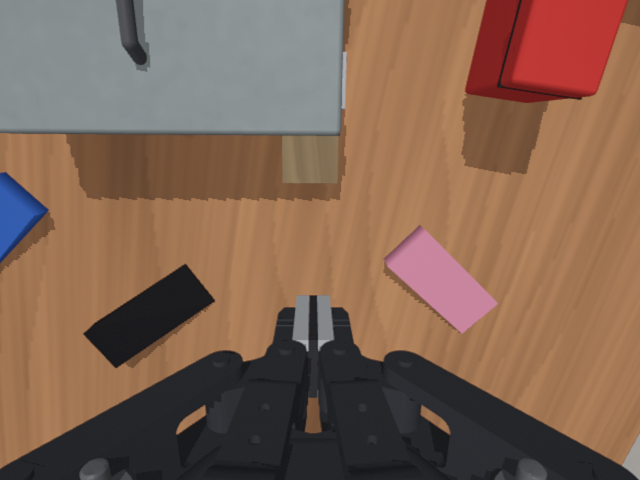

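Heights and wedge position match the values from before the press, and the tool is clear of everything. I'm handing in.

```bash
python3 -c "
from plant import finish_job
print(finish_job())"
```

```text
the job is handed in; nothing more can be done
None
```

The beech wedge is now snug under the short foot. I pressed the case top over that corner, came away and handed the job in at about 15.6 s. No verdict was reported.

- **Wedging:** I turned the wedge square to the case and pushed it along the bench, thin end first. I stopped when the push rose to about 2 N and the wedge moved less than commanded. That is less than the "several newtons" in the description, but the case corner had already risen about 0.2 mm, so I took it as bearing.
- **First pushes:** With the fingers open, the first push turned the wedge slightly the wrong way. I corrected it with the fingers shut and off-centre.
- **Press:** I held about 17 N over the short foot for about half a second. The tool sank about 0.2 mm while the force rose from 9 to 17 N. The camera showed a dip of about 0.3 mm at the corner, which came back after release; I think that is contact give rather than rocking, but I did not test it further.
- **Last checks:** After the press, the case heights matched those before it to 0.1 mm, and the wedge was in the same place. The case had moved less than 1 mm overall and stood level to about 0.1°. By eye, the other things are where they were.

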